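# Take the hindmost flask out of the shaker lane for weighing

### The job

The green-capped flask at the back of the shaker's left lane has to be weighed, but its foot is held down by the bars and the red- and blue-capped flasks stand in its way. Take those two out through the open front of the lane and park them upright in the white tray, bring the green-capped flask to the middle of the balance pan, and then slide the red- and blue-capped flasks back into the lane, each to the spot where it stood at the start. Set every flask down gently and upright, and leave the white-capped flask in the other lane where it is.

Things in the scene. Friction and masses are not known exactly. Their poses are not given: they have to be found in the camera images.
- flask_green: conical glass flask with green cap, hindmost (farthest along the shaker's +x) of three in the left lane. 63 mm wide at the foot, 30 mm at the mouth, 120 mm high, 80 to 160 g. Cap: ribbed cylinder 35 mm wide, 86 to 120 mm above the foot; grasp it from above. Origin: centre of the underside, z up the flask; yaw means nothing
- flask_red: conical glass flask with red cap, one of the two in front of the green-capped one, in either order. 63 mm wide at the foot, 30 mm at the mouth, 120 mm high, 80 to 160 g. Cap: ribbed cylinder 35 mm wide, 86 to 120 mm above the foot; grasp it from above. Origin: centre of the underside, z up the flask; yaw means nothing
- flask_blue: conical glass flask with blue cap, one of the two in front of the green-capped one, in either order. 63 mm wide at the foot, 30 mm at the mouth, 120 mm high, 80 to 160 g. Cap: ribbed cylinder 35 mm wide, 86 to 120 mm above the foot; grasp it from above. Origin: centre of the underside, z up the flask; yaw means nothing
- flask_white: conical glass flask with white cap, in the shaker's right lane, not part of the job. 63 mm wide at the foot, 30 mm at the mouth, 120 mm high, 80 to 160 g. Cap: ribbed cylinder 35 mm wide, 86 to 120 mm above the foot; grasp it from above. Origin: centre of the underside, z up the flask; yaw means nothing
- shaker: white orbital shaker, still and fixed, 240 (x) by 220 mm (y), dark control panel on its -x side. Origin: centre of the underside; platform 66 mm above it. Two lanes along x, centred at y = +50 mm (left, three flasks at about x = -64, +8, +80 mm) and -50 mm (right). Steel posts, 85 mm above the platform, at y = 0 and +-99 mm
- lane_mouth (a point): open front end of the left lane: on its centre line, on the platform (x -104, y +50, z 66 mm in the shaker's frame; axes as the shaker's). Flasks come out toward -x, go in toward +x. The bars end here, their last 32 mm splayed to 80 mm free; a flask centred 40 mm or more in front of this point (toward -x) is clear of them and may be lifted or lowered
- lane_bars (a point): point on the left lane's centre line midway between its two level dark bars (x 0, y +50, z 139 mm in the shaker's frame). Bars 10 mm thick, axes 73 mm above the platform, 54 mm free between them: 6 mm play each side of a flask (42 mm wide there) but narrower than its foot, so it cannot be lifted out, only slid along x, on the platform or up to 10 mm above it
- tray: shallow white plastic tray, fixed, 200 mm (its x) by 170 mm (its y), floor 3 mm and rim 18 mm above the origin, which is the centre of its underside; room for two flasks side by side along its x, 90 mm apart
- balance: white laboratory balance, fixed, 200 mm (its x) by 160 mm (its y), 34 to 46 mm high round the pan, grey key panel with green display on its -x side. Origin: centre of the underside
- pan (a point): centre of the top face of the balance's round steel pan, 120 mm wide, 56 mm above the bench and 30 mm toward +x from the balance's centre; axes as the balance's

How it is judged (in metres and radians):
On the way, in this order (a step that is already met when the one before it is completed fails the run):
1. the red- and the blue-capped flask both stand upright in the tray, released (x of flask_red in the frame of tray between -0.085 and 0.085 m and y of flask_red in the frame of tray between -0.07 and 0.07 m and z of each of flask_red, flask_blue in the frame of tray below 0.01 m and linear speed of each of flask_red, flask_blue below 0.03 m/s and angle between each of flask_red, flask_blue's own z axis and vertical below 0.08 rad and contact force between each of flask_red, flask_blue and the fingers below 0.05 N and x of flask_blue in the frame of tray between -0.085 and 0.085 m and y of flask_blue in the frame of tray between -0.07 and 0.07 m), for 0.2 s.
2. the green-capped flask stands upright in the middle of the balance pan, released (horizontal distance between flask_green and pan below 0.02 m and z of flask_green in the frame of pan between -0.006 and 0.006 m and linear speed of flask_green below 0.03 m/s and angle between flask_green's own z axis and vertical below 0.08 rad and contact force between flask_green and the fingers below 0.05 N), for 0.2 s.
At the end, for the whole second after the job is handed in: The green-capped flask stands upright on the balance pan, its centre within 20 mm of the pan's; the red- and blue-capped flasks stand upright on the shaker, each within 18 mm of where it stood at the start; the white-capped flask is within 15 mm of its start; all are released and at rest (all of step 2 and distance of each of flask_red, flask_blue from where it was at the start of the episode below 0.018 m and linear speed of each of flask_red, flask_blue below 0.03 m/s and angle between each of flask_red, flask_blue's own z axis and vertical below 0.08 rad and contact force between each of flask_red, flask_blue and the fingers below 0.05 N and distance of flask_white from where it was at the start of the episode below 0.015 m); the robot touches nothing.
It fails at once if a flask is tipped by more than 30 degrees (angle between any of flask_red, flask_blue, flask_green, flask_white's own z axis and vertical above 0.53 rad).
It fails at once if a flask is let fall (moves faster than 0.7 m/s, as after a fall of 25 mm, with no finger on it) ((linear speed of flask_red above 0.7 m/s and contact force between flask_red and the fingers below 0.05 N) or (linear speed of flask_blue above 0.7 m/s and contact force between flask_blue and the fingers below 0.05 N) or (linear speed of flask_green above 0.7 m/s and contact force between flask_green and the fingers below 0.05 N) or (linear speed of flask_white above 0.7 m/s and contact force between flask_white and the fingers below 0.05 N)).
It fails at once if the white-capped flask is shifted by more than 20 mm (distance of flask_white from where it was at the start of the episode above 0.02 m).
It also fails if it takes over 144 s, if anything falls off the work surface, if the arm or the gripper's body presses on something with over 40 N, if the wrist force passes 120 N, or if a joint passes its speed limit or range.

### The arm

A 6-joint arm with a two-finger parallel gripper is mounted at the origin on a cart in front of the work surface, level with it; the furniture and walls round the work are solid. World frame = base frame: x ahead of the robot, y to its left, z up, the work surface at z = 0. Lengths are in mm, angles in rad, forces in N, time in s.
With the tool pointing down it reaches from about 300 to 775 mm from the base axis. Payload 14.6 kg.
Tool frame: the origin (TCP) lies between the finger pads; the fingertips stand manip.tip_reach ahead of it and the grasp point (between the pads) lies 5 mm behind it (manip.tip_reach is the distance from the TCP to the fingertips, in mm); z points along the fingers, y is the line along which they close (so a half turn about z gives the same grasp; the last joint's range is limited). The gripper opens to 94 mm and grips with 3 to 60 N. Pads are 16 mm wide; open, the fingers measure 119 mm over their backs; the gripper's body (75 mm by 177 mm) begins 78 mm behind the grasp point.
Start: joints at [1.18, 0.3, 1.521, -0, 1.321, -0.067], TCP at [174.991, 521.409, 219.446] pointing down, gripper open.
Joint ranges: [-3.03, 3.03], [-0.79, 2.21], [0.23, 2.52], [-1.04, 4.18], [0, 3.07], [-2.55, 2.55]. Speed limits (rad/s): [2.22, 2.22, 2.57, 3.14, 3.14, 3.14].

### API

Orientations are given as [roll, pitch, yaw] about the fixed x, y, z axes, in that order (R = Rz(yaw) Ry(pitch) Rx(roll)).
In Python, from cell import manip gives the robot as it stands. The module is installed in compiled form; this text tells all that it offers.
- The arm moves only by the shell command python3 -m creep 'ROWS' [FORCE]. ROWS is JSON, a list of rows, each a list of 3 entries, a list of its own where there are three numbers: the opening, from -1 (shut) to 1 (fully open), then the shift along the tool's x, y, z in cm, then the turn about the tool's z in units of 5 degrees (1.0 is 5 degrees). In form: [[grip, [tx, ty, tz], roll], ...]. A call has 1 to 12 rows; each row is the pose to reach, as a shift and turn from the pose commanded when the call began, along the tool's axes at that moment; what a row does not reach only later rows make up. A row lasts 1/10 s, in which the tool goes at most 50 mm and 8.59 degrees, less where a joint would pass 70% of its speed; a pose out of reach is approached as far as the arm can. A call with a gripper value outside its range is refused whole. The fingers move at their own pace and stop on an object; FORCE is the grip in N (left out, the last holds). Time passes only in rows, so rows that repeat a pose let the fingers close. It gives the time, the measured TCP pose, the force, the opening and the grip force at its end, in the units of the state.
- manip.read_state(): the state, without advancing time (a new reading comes with each control period).
- manip.camera(name): name is "scene" or "top" or "wrist"; returns the picture (420x560x3 uint8, red, green, blue); there is no depth.
- manip.camera_params(name): a dict with "fovy" (degrees; the focal length in pixels is half the picture's height over the tangent of half this angle, whatever the lens; pixels are square), "cx", "cy" (the principal point, pixels), "k1" (the pictures are not rectified: a ray, as slopes to the right and down, at radius r is drawn at 1 + k1 r^2 times it, then the intrinsics apply), "origin" and "attitude" of the camera in the world. Camera axes: x right, y down, z forward; pixel columns grow to the right and rows downward; lengths in mm; the calibration is good to about 2 mm. A picture is of the moment at which its call begins: read the wrist's pose just before it. camera_params takes no time and is no camera call; for the wrist camera it gives the pose at the moment of the call.
- manip.sign_off(): hands the job in; it is judged then, once.
The state is a dict: "clock": time; "joints": joint angles; "qd": joint speeds; "effort": joint torques, N m; "eef_pos": TCP position; "eef_rot": TCP orientation; "wrist_force": force on the tool from outside, world axes, zero at the start; "moment": the same for the moment, N m; "finger_gap": finger opening in mm; "finger_force": force on a finger pad.
Only numpy, scipy, OpenCV 4.12 (cv2) and the standard library are available. Lean on these libraries where they do the work, as an engineer would, in place of code of your own. Each camera call takes 0.05 s, during which the arm holds its last target. There are 200 camera calls.

## Working session

There is one attempt and no reset: what is moved stays moved. The work goes in short steps, Python scripts to look and compute and a shell command to move; the robot and the scene stay as the last step left them, time stands still between calls to the robot, and variables do not carry over. Pictures are saved under pics/ and viewed, at most 14 in all, crops included, and the job is handed in when it is done.

```bash
mkdir -p pics; cat > h.py <<'E'
import numpy as np, cv2, json
from cell import manip
from scipy.spatial.transform import Rotation as R
def snap(n,f=None):
    p=manip.camera_params(n); im=manip.camera(n)
    if f: cv2.imwrite('pics/'+f,im[:,:,::-1])
    return im,p
E
python3 - <<'E'
from h import *
for n in("scene","top","wrist"):
    im,p=snap(n,n+'0.png'); print(n,p)
print(manip.read_state(), manip.tip_reach)
E
```

```text
scene {'fovy': 46.705411326939284, 'cx': 273.9427184568238, 'cy': 206.71288841407247, 'k1': -0.06342250935987798, 'origin': array([-112.62018705, -703.04434306,  943.92838901]), 'attitude': array([-2.26559169, -0.01957296, -0.75847067])}
top {'fovy': 53.533215986582896, 'cx': 278.36927993886525, 'cy': 208.26702745698782, 'k1': -0.11720666055731375, 'origin': array([ 496.758074  ,   23.88359751, 1040.65014028]), 'attitude': array([-3.06119815e+00,  2.74332887e-04, -1.57464040e+00])}
wrist {'fovy': 61.83894953725113, 'cx': 280.0007662855432, 'cy': 207.29180139927035, 'k1': -0.08389095270775247, 'origin': array([ 97.20949984, 547.20349936, 383.76952632]), 'attitude': array([2.85926386e+00, 1.22611011e-03, 1.24789474e+00])}
{'clock': 0.15, 'joints': array([ 1.18040744e+00,  3.00353283e-01,  1.52144181e+00,  1.81843270e-05,
        1.32070195e+00, -6.65639282e-02]), 'qd': array([-9.55354280e-04, -1.30387766e-03, -3.98337287e-03, -5.37667023e-05,
        1.39301550e-03, -1.02410081e-04]), 'effort': array([ 1.14656283e-03, -5.31965733e+01, -3.52819455e+01,  7.09119556e-02,
        2.36132008e-02, -4.33212813e-05]), 'eef_pos': array([174.91437352, 521.24436004, 219.00987013]), 'eef_rot': array([-3.14069144e+00, -7.77304922e-05,  2.81776315e+00]), 'wrist_force': array([-0.81054793,  0.89839224,  0.04451461]), 'moment': array([ 0.0063257 , -0.0108148 ,  0.00429555]), 'finger_force': 0.0, 'finger_gap': 94.10397915061259} 14.0
```

View pics/top0.png

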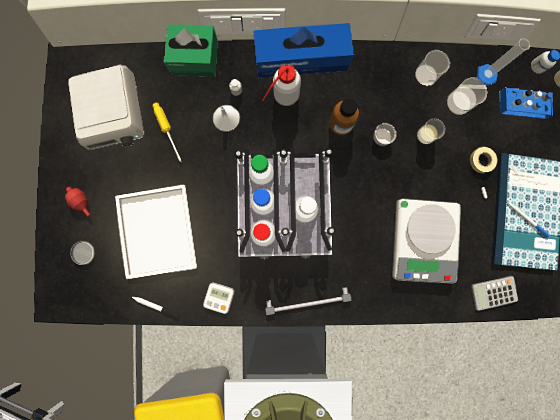

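View pics/scene0.png

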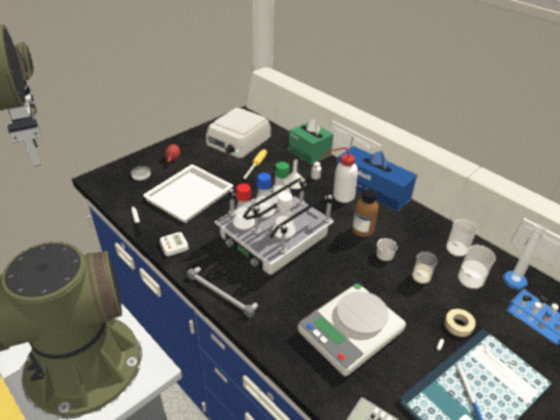

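Top view: the lane runs from red (262,232) at the mouth through blue (261,198) to green (260,163). White is at (307,207), tray (156,231), pan (430,228), and a low rail lies in front at (308,300).

```bash
cat >> h.py <<'E'
def ray(p,uv):
    f=210/np.tan(np.radians(p['fovy'])/2); K=np.array([[f,0,p['cx']],[0,f,p['cy']],[0,0,1.]])
    n=cv2.undistortPoints(np.float64(uv).reshape(-1,1,2),K,np.array([p['k1'],0,0,0.])).reshape(-1,2)
    d=np.c_[n,np.ones(len(n))]@R.from_euler('xyz',p['attitude']).as_matrix().T
    return np.array(p['origin']),d
def plane(p,uv,z):
    o,d=ray(p,uv); return o+d*((z-o[2])/d[:,2])[:,None]
def hsv(im): return cv2.cvtColor(im,cv2.COLOR_RGB2HSV)
def cap(im,col,box=None):
    h=hsv(im).astype(int); H,S,V=h[...,0],h[...,1],h[...,2]
    m={'red':(H<8)|(H>172),'green':(H>50)&(H<85),'blue':(H>100)&(H<125)}[col]&(S>120)&(V>60)
    if box: b=np.zeros_like(m);b[box[1]:box[3],box[0]:box[2]]=1;m&=b
    m=cv2.morphologyEx(m.astype(np.uint8),cv2.MORPH_OPEN,np.ones((3,3)))
    n,l,s,c=cv2.connectedComponentsWithStats(m)
    i=1+np.argmax(s[1:,4]); return c[i],s[i]
E
python3 - <<'E'
from h import *
im=cv2.imread('pics/top0.png')[:,:,::-1].copy();p=manip.camera_params('top')
for c in('green','blue','red'):
    q,s=cap(im,c,(235,145,285,255)); print(c,q,s,plane(p,[q],183)[0].round(1))
P=lambda n,uv,z:print(n,plane(p,uv,z).round(1).tolist())
P('tray rim',[[117,196],[185,187],[196,266],[125,277]],18)
P('pan',[[430,229]],56); P('balance',[[399,200],[460,202],[456,283],[394,277]],40)
P('posts',[[241,153],[330,154]],151)
P('rail',[[270,307],[346,297]],30); P('white',[[308,205]],186)
cv2.imwrite('pics/c.png',cv2.resize(im[140:320,220:370,::-1],None,fx=3.3,fy=3.3,interpolation=cv2.INTER_CUBIC))
E
```

```text
green [259.12903226 162.47465438] [252 155  16  16 217] [662.   63.7 183. ]
blue [261.21495327 196.54672897] [254 189  16  16 214] [590.4  59.3 183. ]
red [261.19730942 231.43497758] [253 224  17  16 223] [518.1  59.4 183. ]
tray rim [[611.7, 429.9, 18.0], [633.2, 256.2, 18.0], [437.8, 226.5, 18.0], [409.6, 405.0, 18.0]]
pan [[524.7, -340.2, 56.0]]
balance [[596.5, -270.5, 40.0], [591.2, -425.2, 40.0], [392.7, -408.9, 40.0], [410.2, -254.1, 40.0]]
posts [[689.3, 104.6, 151.0], [686.4, -88.9, 151.0]]
rail [[340.0, 44.9, 30.0], [362.6, -138.6, 30.0]]
white [[572.1, -37.3, 186.0]]
```

View pics/c.png

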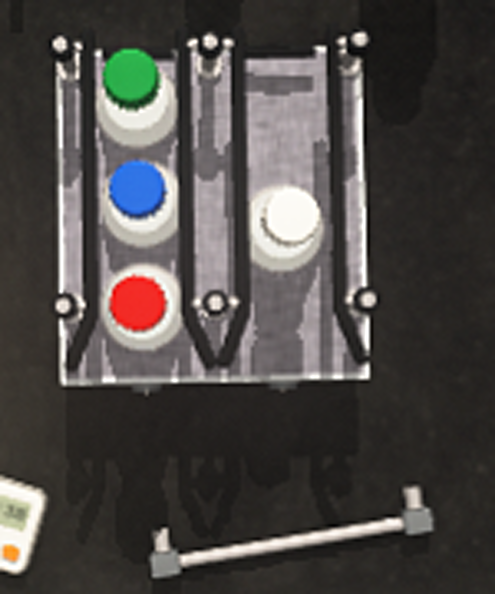

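The crop shows posts at left (61,44)/(65,305), middle (210,44)/(217,302) and right (360,40)/(367,299), with the bars splaying at the front. The rail is well ahead of the mouth.

```bash
python3 - <<'E'
from h import *
p=manip.camera_params('top');q=manip.camera_params('scene')
c=np.array([[61,44],[65,305],[210,44],[217,302],[360,40],[367,299]])/3.3+[220,140]
w=plane(p,c,151);print(w.round(1).tolist())
for a,b in((0,1),(2,3),(4,5)):
    d=w[a]-w[b];print(np.degrees(np.arctan2(d[1],d[0])),np.hypot(*d[:2]))
d=w[0]-w[4];print('across',np.degrees(np.arctan2(-d[0],d[1])),np.hypot(*d[:2]))
def tri(a,b):
    o1,d1=ray(p,[a]);o2,d2=ray(q,[b]);A=np.c_[d1[0],-d2[0]];s=np.linalg.lstsq(A,o2-o1,rcond=None)[0]
    x=o1+s[0]*d1[0];y=o2+s[1]*d2[0];return ((x+y)/2).round(1),np.linalg.norm(x-y).round(1)
print('rail',tri([270,307],[192,274]),tri([346,297],[251,309]))
im=cv2.imread('pics/scene0.png')[:,:,::-1].copy();t=cv2.imread('pics/top0.png')[:,:,::-1].copy()
for n in('red','blue','green'):
    print(n,tri(cap(t,n,(235,145,285,255))[0],cap(im,n,(225,155,295,205))[0]))
E
```

```text
[[688.6, 110.1, 151.0], [517.0, 106.7, 151.0], [688.1, 12.0, 151.0], [518.6, 8.3, 151.0], [690.6, -87.0, 151.0], [520.1, -89.0, 151.0]]
1.1358820062285082 171.63737012854585
1.2459602321493213 169.51990702416546
0.6807605692665694 170.52621151454971
across 0.5809842304291499 197.08248156016225
rail (array([334.2,  46.8,   3.6]), np.float64(4.2)) (array([ 362.9, -143.3,   13.6]), np.float64(6.4))
red (array([519.5,  59. , 170.1]), np.float64(2.8))
blue (array([592.2,  59.4, 170.1]), np.float64(1.2))
green (array([665. ,  63.9, 169.4]), np.float64(1.2))
```

```bash
cat >> h.py <<'E'
def to(x,y,z,yaw=181):
    s=manip.read_state();M=R.from_euler('xyz',s['eef_rot']).as_matrix()
    d=M.T@(np.array([x,y,z])-s['eef_pos'])/10
    t=(np.degrees(s['eef_rot'][2])-yaw+90)%180-90
    print('shift cm',d.round(2),'turn',round(t/5,2),'rows',np.ceil(np.linalg.norm(d)/5))
E
python3 -c "
from h import *
to(490,59,330)"
```

```text
shift cm [-44.58 -33.81 -11.07] turn -3.91 rows 12.0
```

```bash
python3 -m creep '[[1,[-44.58,-33.81,-11.07],-3.9],[1,[-44.58,-33.81,-11.07],-3.9],[1,[-44.58,-33.81,-11.07],-3.9],[1,[-44.58,-33.81,-11.07],-3.9],[1,[-44.58,-33.81,-11.07],-3.9],[1,[-44.58,-33.81,-11.07],-3.9],[1,[-44.58,-33.81,-11.07],-3.9],[1,[-44.58,-33.81,-11.07],-3.9],[1,[-44.58,-33.81,-11.07],-3.9],[1,[-44.58,-33.81,-11.07],-3.9],[1,[-44.58,-33.81,-11.07],-3.9],[1,[-44.58,-33.81,-11.07],-3.9]]'
python3 -m creep '[[0.3,[0,0,0],0],[0.3,[0,0,0],0],[0.3,[0,0,0],0],[0.3,[0,0,0],0],[0.3,[0,0,0],0]]'
python3 - <<'E'
from h import *
im,p=snap('wrist','w1.png');print(manip.read_state()['eef_pos'])
for c in('green','blue','red'):
    q,s=cap(im,c);print(c,q,s,plane(p,[q],183)[0].round(1))
E
```

```text
clock: 1.35
eef_pos: [491.4, 56.0, 330.5]
eef_rot: [-3.141, 0.0, -3.127]
wrist_force: [-0.7, -0.0, 0.1]
finger_gap: 94.0
finger_force: 0.0
clock: 1.85
eef_pos: [489.7, 59.8, 330.2]
eef_rot: [3.142, 0.0, -3.124]
wrist_force: [0.3, 0.1, -0.3]
finger_gap: 62.0
finger_force: 0.0
[489.80922146  59.61201252 330.21280959]
green [279.05949657 335.06407323] [264 325  31  18 437] [637.9  61.5 183. ]
blue [276.0412111 289.4255677] [ 259  269   35   42 1189] [583.8  57.5 183. ]
red [276.60623003 223.60063898] [ 259  203   37   42 1252] [514.3  57.  183. ]
```

View pics/w1.png

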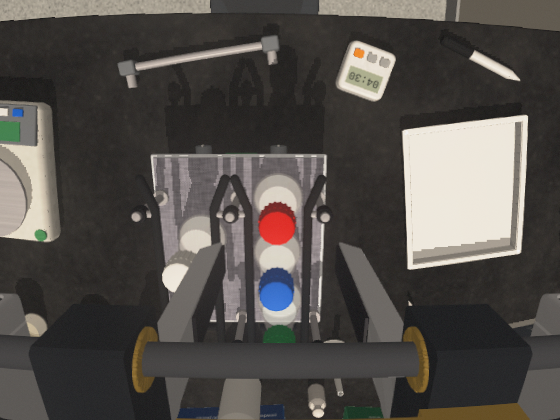

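The wrist view is rotated, with +x pointing down. Red cap top is at (277,228), blue at (277,297), the bars are parallel to the image columns, and the tray is at (465,192). It agrees with the top camera to within about 2 mm.

```bash
python3 - <<'E'
from h import *
p=manip.camera_params('wrist')
print(plane(p,[[277,228],[277,297]],186).round(1),plane(p,[[230,216],[325,216]],151).round(1),plane(p,[[404,130],[526,117],[521,254],[408,268]],18).round(1))
to(518,58,169)
E
```

```text
[[517.7  57.3 186. ]
 [590.7  58.5 186. ]] [[517.9   8.6 151. ]
 [516.1 106.5 151. ]] [[434.5 226.1  18. ]
 [409.7 399.   18. ]
 [614.6 434.6  18. ]
 [638.4 256.2  18. ]]
shift cm [-2.81 -0.21 16.12] turn 0.0 rows 4.0
```

```bash
python3 -m creep '[[0.3,[-2.81,-0.15,8],0],[0.3,[-2.81,-0.15,10],0],[0.3,[-2.81,-0.15,12],0],[0.3,[-2.81,-0.15,14],0],[0.3,[-2.81,-0.15,15.2],0],[0.3,[-2.81,-0.15,16.1],0],[0.3,[-2.81,-0.15,16.1],0],[-1,[-2.81,-0.15,16.1],0],[-1,[-2.81,-0.15,16.1],0],[-1,[-2.81,-0.15,16.1],0],[-1,[-2.81,-0.15,16.1],0],[-1,[-2.81,-0.15,16.1],0]]' 20
```

```text
clock: 3.1
eef_pos: [518.4, 58.0, 169.6]
eef_rot: [-3.142, 0.001, -3.125]
wrist_force: [-0.3, -0.1, 3.4]
finger_gap: 34.7
finger_force: 20.0
```

```bash
python3 -m creep '[[-1,[0,0,0],0],[-1,[0,0,0],0]]'; python3 -c "
from h import *
s=manip.read_state();print(s['eef_pos'],s['finger_gap'],s['finger_force'],s['wrist_force'],s['moment'])
im,p=snap('wrist','w2.png')"
```

```text
clock: 3.3
eef_pos: [518.4, 58.0, 169.5]
eef_rot: [-3.142, 0.001, -3.125]
wrist_force: [-0.1, -1.5, 5.0]
finger_gap: 34.4
finger_force: 20.0
[518.40797098  57.95975734 169.53822737] 34.44704856321064 19.9960720539093 [-0.14865258 -1.48944065  5.01366947] [-0.00769971  0.03287505  0.02770968]
```

View pics/w2.png

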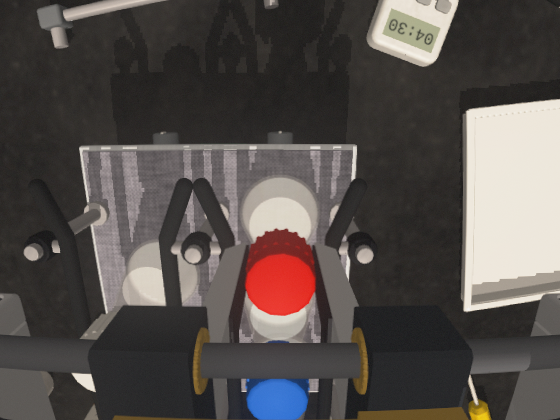

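Red's cap centre is at about (280,282) and is held between the pads. The bars on both sides are clear of the fingers.

```bash
python3 -m creep '[[-1,[0,0,-0.3],0],[-1,[0,0,-0.5],0],[-1,[0.8,0,-0.5],0],[-1,[2,0,-0.5],0],[-1,[3.5,0,-0.5],0],[-1,[5,0,-0.5],0],[-1,[6.5,0,-0.5],0],[-1,[8,0,-0.5],0],[-1,[9,0,-0.5],0],[-1,[9,0,-0.5],0],[-1,[9,0,-0.5],0]]' 25; python3 -c "
from h import *
s=manip.read_state();print(s['moment'])
to(479.5,322.3,250)"
```

```text
clock: 4.45
eef_pos: [428.4, 56.5, 174.3]
eef_rot: [3.142, 0.001, -3.125]
wrist_force: [1.2, 0.1, -2.0]
finger_gap: 34.5
finger_force: 25.0
[ 0.0605752  -0.00647058  0.01443176]
shift cm [-5.55 26.49 -7.57] turn -0.01 rows 6.0
```

```bash
python3 -m creep '[[-1,[0,0,-3],0],[-1,[0,0,-6],0],[-1,[0,3,-7.5],0],[-1,[-1,7,-7.5],0],[-1,[-2,11,-7.5],0],[-1,[-3,15,-7.5],0],[-1,[-4,19,-7.5],0],[-1,[-5,23,-7.5],0],[-1,[-5.5,25.5,-7.5],0],[-1,[-5.5,26.5,-7.5],0],[-1,[-5.5,26.5,-7.5],0],[-1,[-5.5,26.5,-7.5],0]]'; python3 -m creep '[[-1,[0,0,3],0],[-1,[0,0,6],0],[-1,[0,0,9],0],[-1,[0,0,11.5],0],[-1,[0,0,13],0],[-1,[0,0,13.6],0],[-1,[0,0,13.6],0],[-1,[0,0,13.6],0]]'; python3 -c "
from h import *
s=manip.read_state();print(s['wrist_force'],s['eef_pos'])
im,p=snap('scene','s2.png');cv2.imwrite('pics/s2c.png',cv2.resize(im[130:260,110:310,::-1],None,fx=4,fy=4))"
```

```text
clock: 5.65
eef_pos: [478.9, 321.6, 249.1]
eef_rot: [-3.141, -0.0, -3.125]
wrist_force: [0.5, -0.2, -1.7]
finger_gap: 34.6
finger_force: 25.0
clock: 6.45
eef_pos: [479.3, 322.2, 114.3]
eef_rot: [3.141, 0.001, -3.126]
wrist_force: [-0.3, 0.2, -1.9]
finger_gap: 34.6
finger_force: 25.0
[-0.27482978  0.22379198 -1.91589941] [479.308584   322.19387796 114.30792597]
```

View pics/s2c.png

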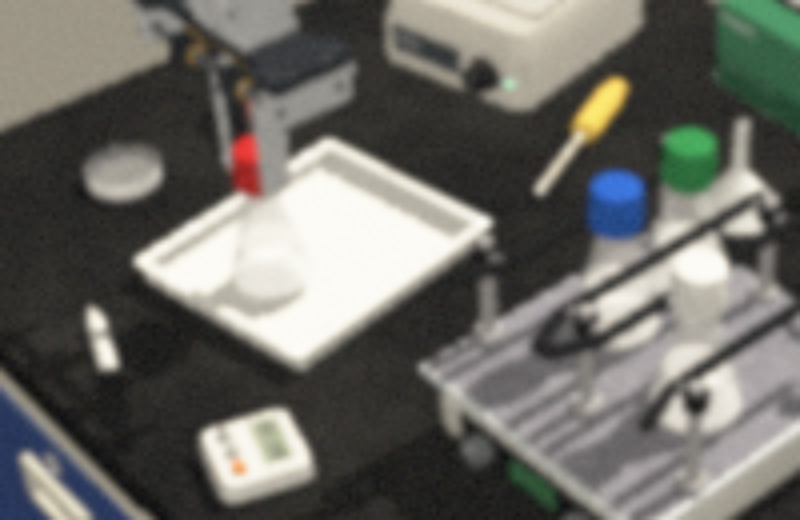

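Red hangs upright over the near half of the tray (crop 270,280), just above the floor. Lowering gently.

```bash
python3 -m creep '[[-1,[0,0,0.3],0],[-1,[0,0,0.55],0],[-1,[0,0,0.65],0],[-1,[0,0,0.7],0],[-1,[0,0,0.75],0],[-1,[0,0,0.75],0]]'
```

```text
clock: 7.1
eef_pos: [479.2, 322.4, 106.6]
eef_rot: [3.141, 0.001, -3.125]
wrist_force: [-0.8, -3.2, 7.3]
finger_gap: 34.7
finger_force: 25.0
```

Contact felt; releasing and rising.

```bash
python3 -m creep '[[0.3,[0,0,0],0],[0.3,[0,0,0],0],[0.3,[0,0,0],0],[0.3,[0,0,-0.3],0],[0.3,[0,0,-3],0],[0.3,[0,0,-7],0],[0.3,[0,0,-11],0],[0.3,[0,0,-14],0],[0.3,[0,0,-14],0]]'; python3 -c "
from h import *
to(590.5,58.7,246)"
```

```text
clock: 8.0
eef_pos: [479.8, 323.0, 250.3]
eef_rot: [3.138, 0.006, -3.125]
wrist_force: [0.3, 0.3, 0.0]
finger_gap: 61.3
finger_force: 0.0
shift cm [-10.63 -26.62   0.41] turn -0.01 rows 6.0
```

```bash
python3 -m creep '[[0.3,[-10.65,-26.6,0.2],0],[0.3,[-10.65,-26.6,0.2],0],[0.3,[-10.65,-26.6,0.2],0],[0.3,[-10.65,-26.6,0.2],0],[0.3,[-10.65,-26.6,0.2],0],[0.3,[-10.65,-26.6,0.2],0],[0.3,[-10.65,-26.6,0.2],0],[0.3,[-10.65,-26.6,0.2],0],[0.3,[-10.65,-26.6,0.2],0]]'; python3 - <<'E'
from h import *
im,p=snap('wrist','w3.png')
q,s=cap(im,'blue',(200,150,360,420));print(q,s)
t,p2=snap('top');qr,s=cap(t,'red',(110,180,200,280));print('red',plane(p2,[qr],120).round(1))
to(590.5,58.7,169.5)
E
```

```text
clock: 8.9
eef_pos: [589.3, 59.1, 243.3]
eef_rot: [3.141, -0.001, -3.124]
wrist_force: [-0.6, -0.0, 0.6]
finger_gap: 61.2
finger_force: 0.0
[277.47242727 227.4038211 ] [ 253  199   50   57 2303]
red [[478.4 320.2 120. ]]
shift cm [-0.11 -0.07  7.41] turn 0.01 rows 2.0
```

View pics/w3.png

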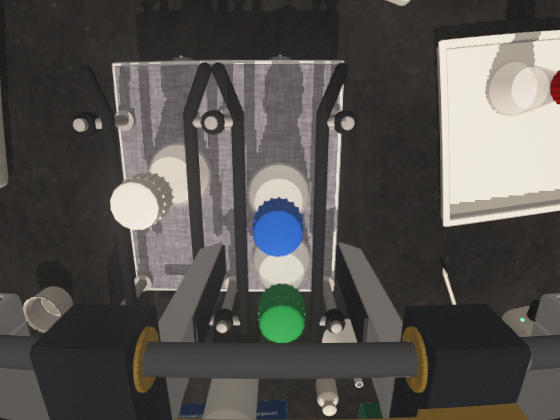

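Red stands in the tray (535,88). Blue's cap top is at (277,233) and green's at (282,325), both centred between the fingers. Descending on blue.

```bash
python3 -c "
from h import *
print(plane(manip.camera_params('wrist'),[[277,233],[282,325]],186).round(1))"
python3 -m creep '[[0.3,[-0.1,-0.05,2],0],[0.3,[-0.1,-0.05,4.5],0],[0.3,[-0.1,-0.05,6.5],0],[0.3,[-0.1,-0.05,7.4],0],[0.3,[-0.1,-0.05,7.4],0],[0.3,[-0.1,-0.05,7.4],0],[-1,[-0.1,-0.05,7.4],0],[-1,[-0.1,-0.05,7.4],0],[-1,[-0.1,-0.05,7.4],0],[-1,[-0.1,-0.05,7.4],0],[-1,[-0.1,-0.05,7.4],0],[-1,[-0.1,-0.05,7.4],0]]' 25
```

```text
[[590.   57.3 186. ]
 [662.5  62.2 186. ]]
clock: 10.2
eef_pos: [590.8, 57.7, 169.9]
eef_rot: [-3.142, 0.0, -3.125]
wrist_force: [0.6, 0.3, 3.5]
finger_gap: 34.7
finger_force: 25.0
```

```bash
python3 -m creep '[[-1,[0,0,-0.4],0],[-1,[0.5,0,-0.5],0],[-1,[1.5,0,-0.5],0],[-1,[3,0,-0.5],0],[-1,[5,0,-0.5],0],[-1,[7,0,-0.5],0],[-1,[9,0,-0.5],0],[-1,[11,0,-0.5],0],[-1,[13,0,-0.5],0],[-1,[15,0,-0.5],0],[-1,[16.1,0,-0.5],0],[-1,[16.1,0,-0.5],0]]'; python3 -c "
from h import *
s=manip.read_state();print(s['moment'])
to(568.5,335.7,250)"
```

```text
clock: 11.4
eef_pos: [429.0, 55.1, 174.9]
eef_rot: [3.142, 0.0, -3.125]
wrist_force: [-0.0, 1.2, -0.9]
finger_gap: 34.8
finger_force: 25.0
[-0.02483186 -0.01712508  0.02104044]
shift cm [-14.42  27.83  -7.5 ] turn -0.01 rows 7.0
```

```bash
python3 -m creep '[[-1,[0,0,-4],0],[-1,[0,0,-8],0],[-1,[-1.5,4,-9.5],0],[-1,[-3.5,8,-9.5],0],[-1,[-5.5,12,-9.5],0],[-1,[-8,16,-9.5],0],[-1,[-10.3,20,-9.5],0],[-1,[-12.5,24,-9.5],0],[-1,[-14,27,-9.5],0],[-1,[-14.4,27.8,-9.5],0],[-1,[-14.4,27.8,-9.5],0],[-1,[-14.4,27.8,-9.5],0]]'; python3 -m creep '[[-1,[0,0,4],0],[-1,[0,0,8],0],[-1,[0,0,12],0],[-1,[0,0,14.5],0],[-1,[0,0,15.5],0],[-1,[0,0,15.9],0],[-1,[0,0,16.15],0],[-1,[0,0,16.3],0],[-1,[0,0,16.35],0],[-1,[0,0,16.35],0]]'
```

```text
clock: 12.6
eef_pos: [569.2, 334.6, 269.5]
eef_rot: [-3.141, -0.0, -3.125]
wrist_force: [-0.1, 0.5, -0.8]
finger_gap: 34.5
finger_force: 25.0
clock: 13.6
eef_pos: [569.4, 335.5, 107.0]
eef_rot: [3.141, 0.001, -3.125]
wrist_force: [0.3, 0.4, 1.1]
finger_gap: 34.5
finger_force: 25.0
```

```bash
python3 -m creep '[[-1,[0,0,0.03],0],[0.3,[0,0,0.03],0],[0.3,[0,0,0.03],0],[0.3,[0,0,0.03],0],[0.3,[0,0,-0.3],0],[0.3,[0,0,-3],0],[0.3,[0,0,-7],0],[0.3,[0,0,-11],0],[0.3,[0,0,-15],0],[0.3,[0,0,-15],0]]'; python3 - <<'E'
from h import *
im,p=snap('top','t4.png')
for c,b in (('red',(110,180,200,280)),('blue',(110,180,200,280)),('green',(235,145,285,255))):
    q,s=cap(im,c,b);print(c,q,s,plane(p,[q],183 if c=='green' else 120).round(1))
to(662,62.5,250)
E
```

```text
clock: 14.6
eef_pos: [570.3, 336.1, 262.9]
eef_rot: [3.137, 0.009, -3.125]
wrist_force: [0.4, 0.4, 0.1]
finger_gap: 61.3
finger_force: 0.0
red [145.64888889 250.09777778] [137 243  18  15 225] [[478.5 320.3 120. ]]
blue [143.35714286 208.6       ] [141 203   7  13  70] [[571.4 327.2 120. ]]
green [259.25217391 162.91304348] [252 155  16  17 230] [[661.   63.4 183. ]]
shift cm [ -8.77 -27.48   0.9 ] turn -0.01 rows 6.0
```

View pics/t4.png

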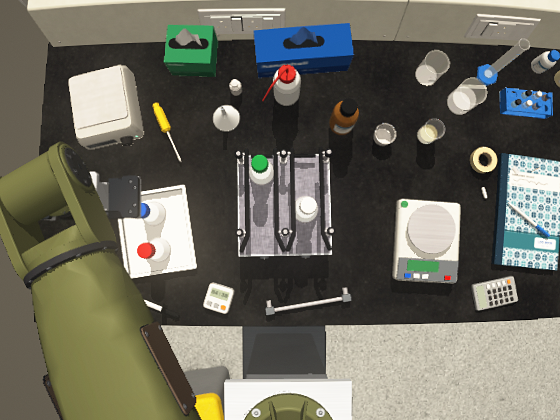

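Red (146,250) and blue (145,209) both stand upright in the tray, and green (260,163) is alone in the lane. Next, green.

```bash
python3 -m creep '[[0.3,[-8.75,-27.5,0.9],0],[0.3,[-8.75,-27.5,0.9],0],[0.3,[-8.75,-27.5,0.9],0],[0.3,[-8.75,-27.5,0.9],0],[0.3,[-8.75,-27.5,0.9],0],[0.3,[-8.75,-27.5,0.9],0],[0.3,[-8.75,-27.5,0.9],0],[0.3,[-8.75,-27.5,0.9],0],[0.3,[-8.75,-27.5,0.9],0]]'; python3 - <<'E'
from h import *
im,p=snap('wrist');q,s=cap(im,'green',(200,120,360,300));print(q,s,plane(p,[[q[0],s[1]+s[3]-s[2]/2]],186).round(1))
to(662,62.3,169.5)
E
```

```text
clock: 15.55
eef_pos: [660.8, 63.0, 246.5]
eef_rot: [3.141, -0.001, -3.124]
wrist_force: [0.3, 0.0, 0.3]
finger_gap: 61.3
finger_force: 0.0
[278.12096774 231.0016129 ] [ 253  208   50   47 1860] [[660.2  61.6 186. ]]
shift cm [-0.13 -0.09  7.73] turn 0.01 rows 2.0
```

```bash
python3 -m creep '[[0.3,[-0.1,0.1,2],0],[0.3,[-0.1,0.1,4.5],0],[0.3,[-0.1,0.1,6.5],0],[0.3,[-0.1,0.1,7.5],0],[0.3,[-0.1,0.1,7.7],0],[0.3,[-0.1,0.1,7.7],0],[-1,[-0.1,0.1,7.7],0],[-1,[-0.1,0.1,7.7],0],[-1,[-0.1,0.1,7.7],0],[-1,[-0.1,0.1,7.7],0],[-1,[-0.1,0.1,7.7],0],[-1,[-0.1,0.1,7.7],0]]' 25; python3 -c "
from h import *
to(662,60.0,169.5)"
```

```text
clock: 16.8
eef_pos: [662.2, 62.9, 170.5]
eef_rot: [3.142, 0.001, -3.125]
wrist_force: [-1.2, 0.5, 3.2]
finger_gap: 34.8
finger_force: 25.0
shift cm [ 0.03 -0.29  0.1 ] turn -0.01 rows 1.0
```

```bash
python3 -m creep '[[-1,[0,0,-0.4],0],[-1,[0,-0.15,-0.5],0],[-1,[1,-0.25,-0.5],0],[-1,[3,-0.25,-0.5],0],[-1,[5,-0.25,-0.5],0],[-1,[7,-0.25,-0.5],0],[-1,[9,-0.25,-0.5],0],[-1,[11,-0.25,-0.5],0],[-1,[12.5,-0.25,-0.5],0],[-1,[13,-0.25,-0.5],0],[-1,[13,-0.25,-0.5],0]]'; python3 -m creep '[[-1,[1,0,0],0],[-1,[3,0,0],0],[-1,[5,0,0],0],[-1,[7,0,0],0],[-1,[9,0,0],0],[-1,[10.2,0,0],0],[-1,[10.3,0,0],0],[-1,[10.3,0,0],0]]'
python3 -c "
from h import *
im,p=snap('top')
h=hsv(im)
# pan circle
g=cv2.medianBlur(cv2.cvtColor(im,cv2.COLOR_RGB2GRAY),3)
c=cv2.HoughCircles(g[190:290,385:475],cv2.HOUGH_GRADIENT,1,50,param1=80,param2=15,minRadius=20,maxRadius=30)
print(c); print([plane(p,[[a+385,b+190]],56).round(1) for a,b,r in c[0]])
to(524,-340,270)"
```

```text
clock: 17.9
eef_pos: [532.2, 58.2, 175.5]
eef_rot: [-3.142, 0.0, -3.125]
wrist_force: [0.2, -0.7, -1.7]
finger_gap: 34.4
finger_force: 25.0
clock: 18.7
eef_pos: [429.7, 56.5, 175.4]
eef_rot: [3.142, 0.001, -3.125]
wrist_force: [-0.2, 0.1, -0.8]
finger_gap: 34.7
finger_force: 25.0
[[[48.5 41.5 28.2]]]
[array([[ 518.6, -348.7,   56. ]])]
shift cm [ -8.77 -39.8   -9.47] turn -0.01 rows 9.0
```

```bash
python3 -m creep '[[-1,[0,0,-4],0],[-1,[0,0,-8],0],[-1,[0,-4,-10],0],[-1,[0,-8,-10],0],[-1,[-1,-12,-10],0],[-1,[-2,-16,-10],0],[-1,[-3,-20,-10],0],[-1,[-4,-24,-10],0],[-1,[-5.5,-28,-10],0],[-1,[-7,-32,-10],0],[-1,[-8.3,-36,-10],0],[-1,[-8.8,-39,-10],0]]'; python3 -m creep '[[-1,[0,-0.8,0],0],[-1,[0,-0.8,0],0],[-1,[0,-0.8,0],0]]'
python3 -c "
from h import *
im=cv2.imread('pics/t4.png');c=cv2.resize(im[190:295,380:475],None,fx=5,fy=5,interpolation=cv2.INTER_CUBIC)
w,p=snap('wrist');w=cv2.resize(w[:,:,::-1],(700,525))
cv2.imwrite('pics/b.png',c);cv2.imwrite('pics/w5.png',w)
to(526,-341,180)"
```

```text
clock: 19.95
eef_pos: [524.5, -334.5, 273.9]
eef_rot: [3.141, -0.001, -3.126]
wrist_force: [-0.2, 0.4, -1.1]
finger_gap: 35.1
finger_force: 25.0
clock: 20.25
eef_pos: [523.9, -339.2, 275.0]
eef_rot: [3.141, -0.0, -3.125]
wrist_force: [0.8, 0.1, -1.5]
finger_gap: 34.6
finger_force: 25.0
shift cm [-0.2  -0.21  9.54] turn -0.0 rows 2.0
```

View pics/b.png

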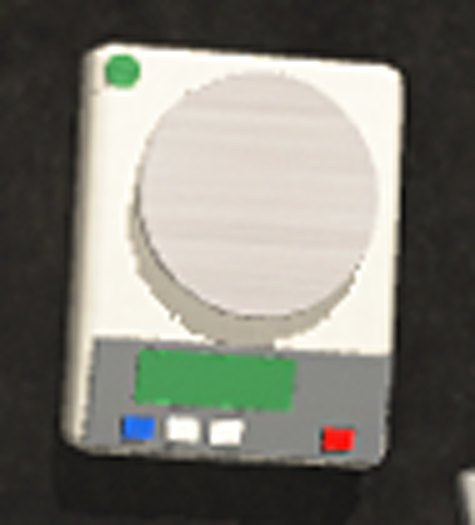

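View pics/w5.png

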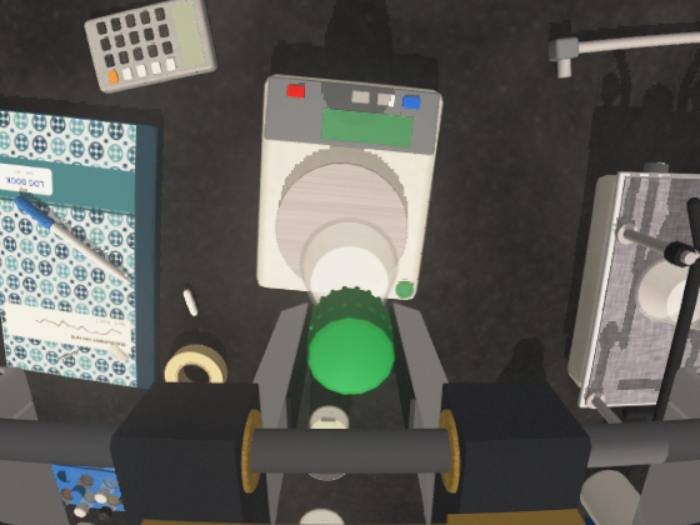

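Pan centre: (258,195) in the top crop, which is (431.6,229) in the full picture, and about (342,229) in the 700-wide wrist view. Green hangs upright above it.

```bash
python3 -c "
from h import *
print(plane(manip.camera_params('top'),[[431.3,228.6]],56),plane(manip.camera_params('wrist'),[[273.6,183]],56))
to(524.5,-343,170)"
```

```text
[[ 525.65066675 -343.45566761   56.        ]] [[ 525.26518388 -346.0918836    56.        ]]
shift cm [-0.04 -0.41 10.54] turn -0.0 rows 3.0
```

```bash
python3 -m creep '[[-1,[-0.1,-0.55,3],0],[-1,[-0.15,-0.55,6.5],0],[-1,[-0.15,-0.55,9],0],[-1,[-0.15,-0.55,10.3],0],[-1,[-0.15,-0.55,10.8],0],[-1,[-0.15,-0.55,11.1],0],[-1,[-0.15,-0.55,11.3],0],[-1,[-0.15,-0.55,11.4],0],[-1,[-0.15,-0.55,11.45],0],[-1,[-0.15,-0.55,11.45],0]]'
```

```text
clock: 21.3
eef_pos: [525.4, -345.5, 161.0]
eef_rot: [-3.141, 0.0, -3.125]
wrist_force: [0.2, 0.1, -0.1]
finger_gap: 34.3
finger_force: 25.0
```

```bash
python3 -m creep '[[-1,[0,0,0.05],0],[-1,[0,0,0.1],0],[-1,[0,0,0.1],0],[-1,[0,0,0.1],0]]'
```

```text
clock: 21.7
eef_pos: [525.5, -345.6, 160.5]
eef_rot: [-3.141, 0.001, -3.125]
wrist_force: [-1.8, 0.4, 4.9]
finger_gap: 34.8
finger_force: 25.0
```

```bash
python3 -m creep '[[0.3,[0,0,0],0],[0.3,[0,0,0],0],[0.3,[0,0,0],0],[0.3,[0,0,-0.3],0],[0.3,[0,0,-3],0],[0.3,[0,0,-7],0],[0.3,[0,0,-11],0],[0.3,[0,0,-12],0],[0.3,[0,0,-12],0]]'; python3 - <<'E'
from h import *
im,p=snap('wrist');q,s=cap(im,'green',(200,120,360,300));print(q,s,plane(p,[[q[0],s[1]+s[3]-s[2]/2]],176).round(1))
to(569.4,335.5,280)
E
```

```text
clock: 22.6
eef_pos: [525.7, -345.6, 281.2]
eef_rot: [-3.14, 0.002, -3.125]
wrist_force: [-0.5, 1.4, -0.4]
finger_gap: 61.0
finger_force: 0.0
[278.90561432 210.38161107] [ 259  192   41   38 1229] [[ 524.1 -346.8  176. ]]
shift cm [-5.53 68.01 -0.08] turn -0.01 rows 14.0
```

```bash
python3 -m creep '[[0.3,[-5.5,68,0],0],[0.3,[-5.5,68,0],0],[0.3,[-5.5,68,0],0],[0.3,[-5.5,68,0],0],[0.3,[-5.5,68,0],0],[0.3,[-5.5,68,0],0],[0.3,[-5.5,68,0],0],[0.3,[-5.5,68,0],0],[0.3,[-5.5,68,0],0],[0.3,[-5.5,68,0],0],[0.3,[-5.5,68,0],0],[0.3,[-5.5,68,0],0]]';python3 -m creep '[[0.3,[0,0,0],0],[0.3,[0,0,0],0]]'; python3 - <<'E'
from h import *
to(569.4,335.5,190)
E
```

```text
clock: 23.85
eef_pos: [563.1, 255.3, 277.4]
eef_rot: [-3.14, -0.003, -3.125]
wrist_force: [0.5, -0.2, 0.8]
finger_gap: 61.3
finger_force: 0.0
clock: 24.05
eef_pos: [563.2, 253.9, 277.3]
eef_rot: [-3.14, -0.003, -3.123]
wrist_force: [-0.2, -0.4, 0.6]
finger_gap: 61.1
finger_force: 0.0
shift cm [-0.8   8.16  8.71] turn 0.01 rows 3.0
```

```bash
python3 -m creep '[[0.3,[-0.7,4.5,2],0],[0.3,[-0.75,8.15,4],0],[0.3,[-0.75,8.15,6],0],[0.3,[-0.75,8.15,7.7],0],[0.3,[-0.75,8.15,7.7],0]]'; python3 - <<'E'
from h import *
im,p=snap('wrist','w6.png');q,s=cap(im,'blue',(180,120,380,330));print(q,s,plane(p,[[q[0],s[1]+s[3]-s[2]/2]],123).round(1))
q,s=cap(im,'red',(180,20,380,330));print(q,s,plane(p,[[q[0],s[1]+s[3]-s[2]/2]],123).round(1))
t,p=snap('top');q,s=cap(t,'green',(400,195,470,255));print(plane(p,[q],173),plane(p,[[431.3,228.6]],56))
to(569.4,335.5,107)
E
```

```text
clock: 24.55
eef_pos: [569.4, 333.0, 199.3]
eef_rot: [-3.139, -0.005, -3.126]
wrist_force: [0.8, 0.9, 0.5]
finger_gap: 61.1
finger_force: 0.0
[283.4038835  222.54627832] [ 261  202   46   43 1545] [[568.  335.3 123. ]]
[265.10964706  93.128     ] [ 240   67   52   53 2125] [[479.2 321.5 123. ]]
[[ 525.06257168 -340.05434535  173.        ]] [[ 525.65066675 -343.45566761   56.        ]]
shift cm [0.09 0.18 9.58] turn -0.03 rows 2.0
```

```bash
python3 -m creep '[[0.3,[0.05,0,3],0],[0.3,[0.05,0,6],0],[0.3,[0.05,0,8.5],0],[0.3,[0.05,0,9.4],0],[0.3,[0.05,0,9.4],0],[0.3,[0.05,0,9.4],0],[-1,[0.05,0,9.4],0],[-1,[0.05,0,9.4],0],[-1,[0.05,0,9.4],0],[-1,[0.05,0,9.4],0],[-1,[0.05,0,9.4],0],[-1,[0.05,0,9.4],0]]' 25; python3 -c "
from h import *
to(429,56.5,270)"
```

```text
clock: 25.85
eef_pos: [569.6, 335.1, 109.0]
eef_rot: [3.141, 0.001, -3.125]
wrist_force: [0.2, 0.2, 4.2]
finger_gap: 34.7
finger_force: 25.0
shift cm [ 14.51 -27.62 -16.11] turn -0.01 rows 8.0
```

```bash
python3 -m creep '[[-1,[0,0,-2],0],[-1,[0,0,-6],0],[-1,[0,0,-10],0],[-1,[0,0,-14],0],[-1,[0,0,-16],0],[-1,[2,-3,-16],0],[-1,[4.5,-7,-16],0],[-1,[7,-11,-16],0],[-1,[9,-15,-16],0],[-1,[11.5,-19,-16],0],[-1,[13.5,-23,-16],0],[-1,[14.6,-26.5,-16],0]]'; python3 -m creep '[[-1,[0.1,-1.1,0],0],[-1,[0.1,-1.1,0],0],[-1,[0.1,-1.1,0],0]]';python3 -c "
from h import *
to(427,56,177)"
```

```text
clock: 27.05
eef_pos: [426.3, 66.1, 268.6]
eef_rot: [-3.141, -0.0, -3.125]
wrist_force: [0.5, 0.0, -1.4]
finger_gap: 34.8
finger_force: 25.0
clock: 27.35
eef_pos: [427.4, 57.1, 268.5]
eef_rot: [3.141, -0.0, -3.125]
wrist_force: [-0.9, 0.7, -1.2]
finger_gap: 34.4
finger_force: 25.0
shift cm [ 0.04 -0.11  9.15] turn -0.01 rows 2.0
```

```bash
python3 -m creep '[[-1,[0,-0.1,4],0],[-1,[0,-0.1,7],0],[-1,[0,-0.1,8.7],0],[-1,[0,-0.1,9.1],0],[-1,[0,-0.1,9.1],0],[-1,[0,-0.1,9.1],0]]'; python3 -m creep '[[-1,[-1,0,0],0],[-1,[-2.5,0,0],0],[-1,[-4,0,0],0],[-1,[-6,0,0],0],[-1,[-8,0,0],0],[-1,[-10,0,0],0],[-1,[-12,0,0],0],[-1,[-14,0,0],0],[-1,[-15.5,0,0],0],[-1,[-16.3,0,0],0],[-1,[-16.3,0,0],0],[-1,[-16.3,0,0],0]]'; python3 -c "
from h import *
to(590.6,58,171.7)"
```

```text
clock: 27.95
eef_pos: [427.7, 56.0, 178.5]
eef_rot: [3.142, 0.001, -3.124]
wrist_force: [-0.1, 0.1, -1.7]
finger_gap: 34.7
finger_force: 25.0
clock: 29.15
eef_pos: [589.8, 58.3, 177.7]
eef_rot: [-3.142, -0.0, -3.125]
wrist_force: [-0.1, -0.3, -1.3]
finger_gap: 34.8
finger_force: 25.0
shift cm [-0.08 -0.03  0.6 ] turn -0.01 rows 1.0
```

```bash
python3 -m creep '[[-1,[-0.05,0,0.25],0],[-1,[-0.05,0,0.45],0],[-1,[-0.05,0,0.55],0],[-1,[-0.05,0,0.6],0],[-1,[-0.05,0,0.6],0],[-1,[-0.05,0,0.6],0]]'
```

```text
clock: 29.75
eef_pos: [590.6, 58.3, 172.1]
eef_rot: [-3.142, 0.0, -3.125]
wrist_force: [-2.5, 0.2, 4.3]
finger_gap: 34.4
finger_force: 25.0
```

Contact. Release, rise, go to red.

```bash
python3 -m creep '[[0.3,[0,0,0],0],[0.3,[0,0,0],0],[0.3,[0,0,0],0],[0.3,[0,0,-0.3],0],[0.3,[0,0,-3],0],[0.3,[0,0,-6],0],[0.3,[0,0,-8],0],[0.3,[0,0,-8],0]]'; python3 - <<'E'
from h import *
im,p=snap('wrist');q,s=cap(im,'blue',(200,120,360,300));print(q,s,plane(p,[[q[0],s[1]+s[3]-s[2]/2]],186).round(1))
to(479.2,322.2,250)
E
```

```text
clock: 30.55
eef_pos: [591.4, 58.3, 254.7]
eef_rot: [3.142, 0.005, -3.125]
wrist_force: [0.4, 0.1, -0.2]
finger_gap: 61.2
finger_force: 0.0
[280.18977757 218.31803124] [ 256  191   49   55 2113] [[587.9  58.3 186. ]]
shift cm [10.73 26.57  0.23] turn -0.01 rows 6.0
```

```bash
python3 -m creep '[[0.3,[10.75,26.6,0.2],0],[0.3,[10.75,26.6,0.2],0],[0.3,[10.75,26.6,0.2],0],[0.3,[10.75,26.6,0.2],0],[0.3,[10.75,26.6,0.2],0],[0.3,[10.75,26.6,0.2],0],[0.3,[10.75,26.6,0.2],0],[0.3,[10.75,26.6,0.2],0],[0.3,[10.75,26.6,0.2],0]]'; python3 - <<'E'
from h import *
im,p=snap('wrist');q,s=cap(im,'red',(180,100,380,330));print(q,s,plane(p,[[q[0],s[1]+s[3]-s[2]/2]],123).round(1))
to(479.2,322.2,108)
E
```

```text
clock: 31.5
eef_pos: [479.0, 321.5, 248.9]
eef_rot: [-3.141, -0.001, -3.126]
wrist_force: [1.3, -1.0, 0.7]
finger_gap: 61.2
finger_force: 0.0
[280.15521064 200.13525499] [ 261  179   39   43 1353] [[476.9 321.5 123. ]]
shift cm [-0.02  0.09 14.11] turn -0.03 rows 3.0
```

```bash
python3 -m creep '[[0.3,[0,0.05,4],0],[0.3,[0,0.05,8],0],[0.3,[0,0.05,11],0],[0.3,[0,0.05,13],0],[0.3,[0,0.05,14],0],[0.3,[0,0.05,14],0],[0.3,[0,0.05,14],0],[-1,[0,0.05,14],0],[-1,[0,0.05,14],0],[-1,[0,0.05,14],0],[-1,[0,0.05,14],0],[-1,[0,0.05,14],0]]' 25; python3 -m creep '[[-1,[0,0,0],0],[-1,[0,0,-1],0],[-1,[0,0,-4],0],[-1,[0,0,-8],0],[-1,[0,0,-12],0],[-1,[0,0,-15.5],0],[-1,[0,0,-16],0],[-1,[0,0,-16],0]]'; python3 -c "
from h import *
to(427,56,270)"
```

```text
clock: 32.75
eef_pos: [478.8, 323.0, 110.0]
eef_rot: [3.141, 0.0, -3.125]
wrist_force: [-0.1, -0.6, 3.3]
finger_gap: 34.1
finger_force: 25.0
clock: 33.55
eef_pos: [478.7, 323.0, 270.4]
eef_rot: [3.141, 0.001, -3.125]
wrist_force: [0.2, -0.7, -2.8]
finger_gap: 34.7
finger_force: 25.0
shift cm [ 5.610e+00 -2.661e+01  1.000e-02] turn -0.01 rows 6.0
```

Grip is at foot + 107, so the set-down TCP z is about 173.

```bash
python3 -m creep '[[-1,[1,-3,0],0],[-1,[2,-7,0],0],[-1,[3,-11,0],0],[-1,[4,-15,0],0],[-1,[5,-19,0],0],[-1,[5.6,-23,0],0],[-1,[5.6,-26,0],0],[-1,[5.6,-26.65,0],0],[-1,[5.6,-26.65,0],0],[-1,[5.6,-26.65,0],0]]'; python3 -m creep '[[-1,[0,0,3],0],[-1,[0,0,6],0],[-1,[0,0,8.3],0],[-1,[0,0,9.1],0],[-1,[0,0,9.1],0],[-1,[0,0,9.1],0]]';python3 -c "
from h import *
to(518.2,57.7,178)"
```

```text
clock: 34.55
eef_pos: [426.9, 56.2, 268.9]
eef_rot: [3.141, -0.001, -3.125]
wrist_force: [-0.8, -0.1, -2.3]
finger_gap: 34.2
finger_force: 25.0
clock: 35.15
eef_pos: [427.5, 56.0, 179.5]
eef_rot: [3.142, 0.001, -3.124]
wrist_force: [0.3, -0.0, -1.8]
finger_gap: 34.8
finger_force: 25.0
shift cm [-9.07  0.02  0.16] turn -0.0 rows 2.0
```

```bash
python3 -m creep '[[-1,[-1,0,0.1],0],[-1,[-2.5,0,0.1],0],[-1,[-4,0,0.1],0],[-1,[-5.5,0,0.1],0],[-1,[-7,0,0.1],0],[-1,[-8.3,0,0.1],0],[-1,[-9.05,0,0.1],0],[-1,[-9.05,0,0.1],0],[-1,[-9.05,0,0.1],0]]'; python3 -m creep '[[-1,[0,0,0.25],0],[-1,[0,0,0.4],0],[-1,[0,0,0.5],0],[-1,[0,0,0.55],0],[-1,[0,0,0.55],0]]'
```

```text
clock: 36.05
eef_pos: [517.5, 57.1, 177.7]
eef_rot: [3.142, 0.0, -3.125]
wrist_force: [-0.2, -0.5, -2.4]
finger_gap: 34.8
finger_force: 25.0
clock: 36.55
eef_pos: [517.8, 57.0, 172.9]
eef_rot: [-3.142, 0.001, -3.125]
wrist_force: [-0.9, -0.6, 6.0]
finger_gap: 34.4
finger_force: 25.0
```

```bash
python3 -m creep '[[0.3,[0,0,0],0],[0.3,[0,0,0],0],[0.3,[0,0,0],0],[0.3,[0,0,-0.3],0],[0.3,[0,0,-3],0],[0.3,[0,0,-7],0],[0.3,[0,0,-11],0],[0.3,[5,0,-13],0],[0.3,[10,10,-13],0],[0.3,[10,15,-13],0],[0.3,[10,20,-13],0],[0.3,[10,25,-13],0]]'; python3 -m creep '[[0.3,[0,3,0],0],[0.3,[0,3,0],0]]'; python3 - <<'E'
from h import *
im,p=snap('top','t9.png')
for c,b in (('green',(400,195,470,255)),('blue',(235,145,285,255)),('red',(235,145,285,255))):
    q,s=cap(im,c,b);print(c,q,s,plane(p,[q],173 if c=='green' else 183).round(1))
E
```

```text
clock: 37.75
eef_pos: [418.2, 248.6, 302.9]
eef_rot: [3.141, 0.001, -3.125]
wrist_force: [1.2, -0.2, 0.1]
finger_gap: 61.0
finger_force: 0.0
clock: 37.95
eef_pos: [417.9, 279.7, 301.7]
eef_rot: [3.142, -0.001, -3.121]
wrist_force: [0.5, -0.4, 0.2]
finger_gap: 61.1
finger_force: 0.0
green [450.04932735 226.98206278] [442 220  18  16 223] [[ 525.3 -341.3  173. ]]
blue [260.47982063 197.03139013] [253 189  16  17 223] [[589.4  60.8 183. ]]
red [261.9078341  232.19354839] [254 225  17  16 217] [[516.6  57.9 183. ]]
```

View pics/t9.png

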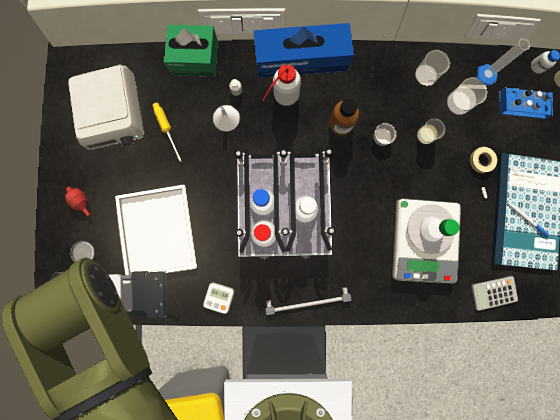

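Everything is in place. Red (262,232) and blue (261,197) are within about 2 mm of their starts, green is on the pan (its cap at (450,227) is parallax), and white hasn't moved.

```bash
python3 -m creep '[[0.3,[0,3,0],0],[0.3,[0,3,0],0],[0.3,[0,3,0],0]]'; python3 -c "
from cell import manip
print(manip.sign_off())"
```

```text
clock: 38.3
eef_pos: [418.4, 306.1, 302.0]
eef_rot: [-3.141, -0.0, -3.125]
wrist_force: [0.2, -0.5, -0.6]
finger_gap: 60.9
finger_force: 0.0
the job is handed in; nothing more can be done
None
```

I handed the job in at about 38 s; sign-off returned no verdict, but the last top picture shows the green-capped flask on the balance pan within about 5 mm of centre, red and blue back in the lane within about 3 mm of their starts, and white not visibly moved.

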